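Clamp the deck home on the battleship hull

ROBOT

A 6-joint arm with a two-finger parallel gripper is mounted at the origin on the work surface. World frame = base frame: x ahead of the robot, y to its left, z up, the work surface at z = 0. Lengths are in m, angles in rad, forces in N, time in s.
With the tool pointing down it reaches from about 0.275 to 0.875 m from the base axis. Payload 12.5 kg.
Tool frame: the origin (TCP) lies at the very end of the fingers, on their centre line; the grasp point (between the pads) lies 19 mm behind it (env.grip_depth is the distance from the TCP to the grasp point, in m); z points along the fingers, y is the line along which they close (so a half turn about z gives the same grasp; the last joint's range is limited). The gripper opens to 85 mm and grips with 20 to 120 N. Pads are 22 mm wide; open, the fingers measure 114 mm over their backs; the gripper's body (76 mm by 85 mm) begins 54 mm behind the grasp point. The pads swing forward as they close: fully open they stand 13 mm farther back than shut.
Start: joints at [-1.279, 0.351, 1.652, -0, 1.139, -0.085], TCP at [0.202, -0.511, 0.231] pointing down, gripper open.
Joint ranges: [-2.75, 2.75], [-0.79, 2.1], [0.01, 2.65], [-1.57, 4.71], [0.07, 3.14], [-2.87, 2.87]. Speed limits (rad/s): [2.22, 2.22, 2.79, 3.14, 3.14, 3.14].

INTERFACE

Orientations are given as [roll, pitch, yaw] about the fixed x, y, z axes, in that order (R = Rz(yaw) Ry(pitch) Rx(roll)).
In Python, from station import env, get_image, get_calibration gives the robot as it stands (env), with the cameras as plain functions.
- The arm moves only by the shell command python3 drive.py 'ROWS' [OPENING]. ROWS is rows parted by semicolons, their numbers by spaces, 1 to 5 of them, each of 6 numbers: dx, dy, dz in m, then a rotation vector rx, ry, rz in rad; each row is the pose to reach, as a shift and turn from the pose commanded when the command began, along the tool's axes at that moment; what a row does not reach only later rows make up. A row lasts 1/12 s, in which the tool goes at most 0.0417 m and 0.125 rad, less where a joint would pass 70% of its speed; a pose out of reach is approached as far as the arm can. OPENING is the finger opening in m, set as the command begins (- or left out keeps the last). The fingers move at their own pace and stop on an object; the grip force is fixed at half the most. Time passes only in rows, so rows that do not move let the fingers close. It prints the time, the measured TCP pose, the force, the opening and the grip force at its end.
- env.state(): the state, without advancing time (a new reading comes with each control period).
- get_image(name): name is "side" or "top" or "wrist"; returns the picture (420x560x3 uint8, red, green, blue); there is no depth.
- get_calibration(name): a dict with "K" (3x3 intrinsics, pixels), "R" (3x3) and "t" (3): a world point X has camera coordinates R X + t. Camera axes: x right, y down, z forward; pixel columns grow to the right and rows downward; lengths in m; the calibration is good to about 2 mm. A picture is of the moment at which its call begins: read the wrist's pose just before it. get_calibration takes no time and is no camera call; for the wrist camera it gives the pose at the moment of the call.
- env.sign_off(): hands the job in; it is judged then, once.
The state is a dict: "time": time; "joints": joint angles; "joint_velocities": joint speeds; "joint_efforts": joint torques, N m; "tool_pos": TCP position; "ee_rot": TCP orientation; "contact_force": force on the tool from outside, world axes, zero at the start; "ft_torque": the same for the moment, N m; "opening": finger opening in m; "finger_force": force on a finger pad.
Only numpy, scipy, OpenCV 4.12 (cv2) and the standard library are available. Lean on these libraries where they do the work, as an engineer would, in place of code of your own. Each camera call takes 0.05 s, during which the arm holds its last target. There are 200 camera calls.

TASK

Slide the grey battleship hull along the clamp's bed until its bow rests against the end stop, so that the white spot on its deck lies under the pad. Then turn the crank clockwise until the pad meets the deck and presses it fully home on the hull, and leave it snug by feel: held firmly, not crushed. Leave the other things on the desk alone.

Things in the scene. Friction and masses are not known exactly. Their poses are not given: they have to be found in the camera images.
- clamp: Red C-frame screw clamp fixed to the desk. Origin: on the desk, under the vertical screw axis; y runs along its aluminium bed to the end stop, x to the red spine (53 to 75 mm from the axis). The red arm overhead is 30 mm wide, 92 to 112 mm up. Bed: top 12 mm up, 62 mm wide, y -210 to +114 mm; dark rails (tops 22 mm up) keep the hull at x = 0 with 2 mm play.
- stop (a point): Middle of the face of the dark steel end stop, at clamp y = +100 mm, 25 mm above the desk; the stop is 38 mm tall and 62 mm wide. When the bow touches it, the hull's origin is at the clamp's origin in x and y.
- hull: Loose grey plastic hull, 200 x 44 x 34 mm high, 0.17 to 0.35 kg, lying on the bed between the rails. Origin: centre of its underside; y points to the bow (tip at y = +100 mm).
- stern (a point): Middle of the hull's flat stern face (44 mm wide, 12 to 46 mm above the desk), at hull y = -100 mm, 17 mm above its underside: the place to push. It starts 145 to 185 mm from the screw axis and ends at 100 mm.
- deck: Brown deck, 44 mm wide, 5 mm thick, on the hull, with a white spot above the hull's origin and a grey cabin near the stern, top 23 mm above the deck's underside. Origin: its underside, over the hull's origin. It stands 2.5 to 5 mm proud on tight pins (6 N moves it down) and is home, and stops, when its underside is 34 mm above the hull's underside.
- crank (a joint): Crank angle, rad: 0 at the top, growing clockwise seen from above, at most 5; screw, pad, crank and knob sink 5.1 mm a rad (32 mm a turn). Stays where left. Friction 0.28 N m (6.2 N at the knob) all along; each 10 N of pad force adds 0.051 N m (1.1 N at the knob).
- screw_top (a point): On the screw axis, at the top of the crank's hub. At crank 0 the rubber pad's face (26 mm across) is 13 to 20 mm above a deck that is home: how the pad sits on the screw differs each time and is not reported. Feel it: moving the deck adds 0.7 N to the push at the knob; once home it climbs 6 to 8 N a rad. Snug is 10 to 55 N at the pad: best 3 to 4 N more at the knob than turning free.
- knob (a point): Middle of the upright black knob on the crank's end, 14 mm across and 42 mm tall, 45 mm from the screw axis, above the crank arm; 169 mm above the desk at crank 0. At crank angle q it lies from the axis along the clamp's x axis turned clockwise by q. It can be pushed round from behind with closed fingers pointing down.
- fuselage: Bystander: tan aircraft fuselage half, 150 x 40 mm, lying on the desk; origin its underside's centre. Leave alone.
- bender: Bystander: brass bending tool, 90 x 50 x 24 mm; origin its underside's centre. Leave alone.
- tweezers: Bystander: chrome tweezers, 120 mm long; origin its underside's centre. Leave alone.
- jar: Bystander: blue glass jar, 45 mm across, 54 mm tall; origin its underside's centre. Leave alone.

How it is judged:
On the way, in this order (a step that is already met when the one before it is completed fails the run):
1. the hull's bow rests against the end stop (within 3 mm), before the pad has come down on it (y of hull in the frame of clamp above -0.003 m and z of deck in the frame of hull above 0.0355 m), for 0.2 s.
2. the deck is pressed home (within 1 mm) under the clamp (z of deck in the frame of hull below 0.035 m and contact force between deck and anything else above 10 N), for 0.2 s.
At the end, for the whole second after the job is handed in: The hull's bow is within 4 mm of the end stop, the deck is home on the hull (within 1 mm), the clamp's pad bears on the deck with 10 to 55 N, and the hull is at rest (all of step 2 and y of hull in the frame of clamp above -0.004 m and contact force between deck and anything else below 55 N and linear speed of hull below 0.01 m/s); the robot touches nothing.
It fails at once if the deck is squeezed with more than 90 N (contact force between deck and anything else above 90 N).
It fails at once if the fuselage, brass tool, tweezers or jar is moved more than 15 mm (distance of any of fuselage, bender, tweezers, jar from where it was at the start of the episode above 0.015 m).
It also fails if it takes over 64 s, if anything falls off the work surface, if the arm or the gripper's body presses on something with over 40 N, if the wrist force passes 120 N, or if a joint passes its speed limit or range.

## Working session

There is one attempt and no reset: what is moved stays moved. The work goes in short steps, Python scripts to look and compute and a shell command to move; the robot and the scene stay as the last step left them, time stands still between calls to the robot, and variables do not carry over. Pictures are saved under pics/ and viewed, at most 10 in all, crops included, and the job is handed in when it is done.

```bash
ls; mkdir -p pics
python3 - <<'E'
from station import env, get_image, get_calibration
import cv2
for n in("top","side"):
    cv2.imwrite(f"pics/{n}0.png",get_image(n)[:,:,::-1])
    c=get_calibration(n);print(n,c["K"].round(1).tolist(),c["R"].round(3).tolist(),c["t"].round(3).tolist())
s=env.state();print(s)
E
```

```text
drive.py
pics
station.py
top [[392.7, 0.0, 273.9], [0.0, 392.7, 208.3], [0.0, 0.0, 1.0]] [[0.013, -1.0, 0.025], [-0.997, -0.015, -0.078], [0.079, -0.024, -0.997]] [-0.011, 0.575, 0.906]
side [[483.5, 0.0, 275.3], [0.0, 483.5, 211.8], [0.0, 0.0, 1.0]] [[-0.989, -0.149, 0.01], [-0.121, 0.76, -0.639], [0.088, -0.633, -0.77]] [0.561, 0.122, 1.189]
{'time': 0.1, 'joints': array([-1.27859886e+00,  3.51131729e-01,  1.65237296e+00, -2.55414422e-06,
        1.13910580e+00, -8.46156802e-02]), 'joint_velocities': array([-0.00087855,  0.00088062, -0.00146455,  0.00014902,  0.00081289,
        0.00037114]), 'joint_efforts': array([ 2.91868237e-04, -5.06834686e+01, -2.91876554e+01, -8.53157076e-05,
        2.66816540e-03,  2.22732160e-05]), 'tool_pos': array([ 0.20230461, -0.5111143 ,  0.2308351 ]), 'ee_rot': array([-3.14057826e+00, -8.37119348e-05,  3.76814177e-01]), 'contact_force': array([ 0.31774846,  0.56472679, -0.46847664]), 'ft_torque': array([ 0.06830911, -0.02005968, -0.01251691]), 'finger_force': 0.0, 'opening': 0.0855805898273448}
```

View pics/top0.png

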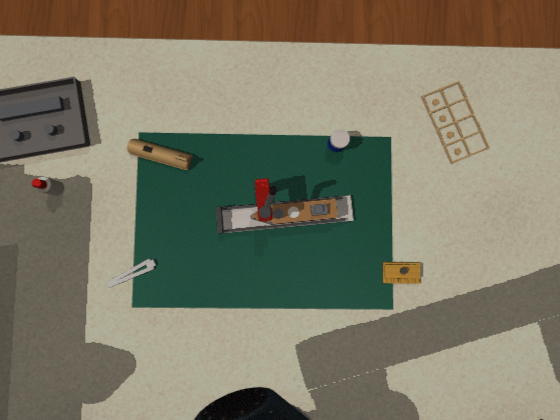

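View pics/side0.png

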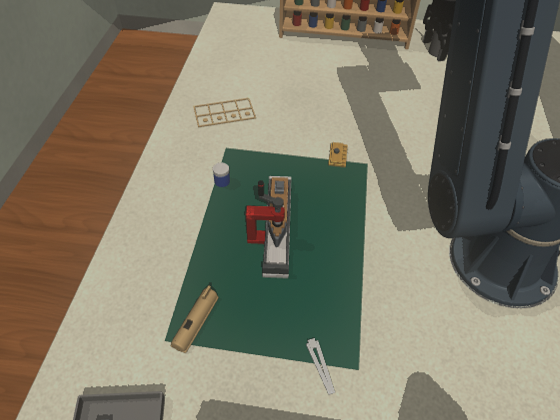

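The top view shows the bed from (218,220), the stop end, to (354,208). The hull's stern is at about x=335, the spine at (262,190), the jar at (340,140) and the brass tool at (402,272). The side view shows the stop at (275,270) and the screw at about (277,205). Next I'll zoom in on the clamp.

Run:
```python
import cv2,numpy as np
a=cv2.imread("pics/top0.png")[170:245,205:365];b=cv2.imread("pics/side0.png")[165:285,215:325]
a=cv2.resize(a,None,fx=5,fy=5,interpolation=cv2.INTER_CUBIC);b=cv2.resize(b,None,fx=5,fy=5,interpolation=cv2.INTER_CUBIC)
cv2.imwrite("pics/topc.png",a);cv2.imwrite("pics/sidec.png",b)
```

```text
(no output)
```

View pics/topc.png

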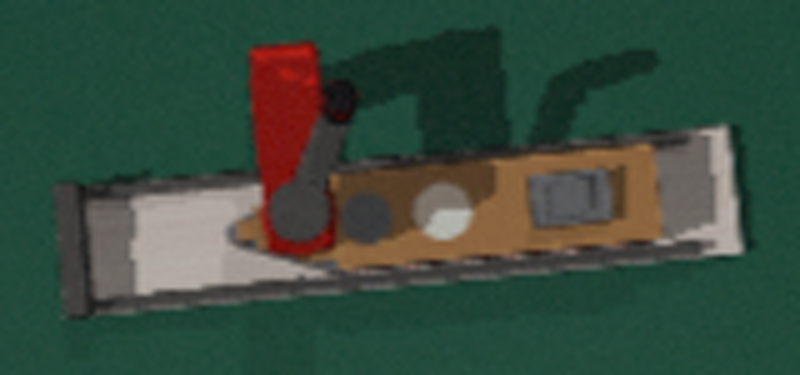

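View pics/sidec.png

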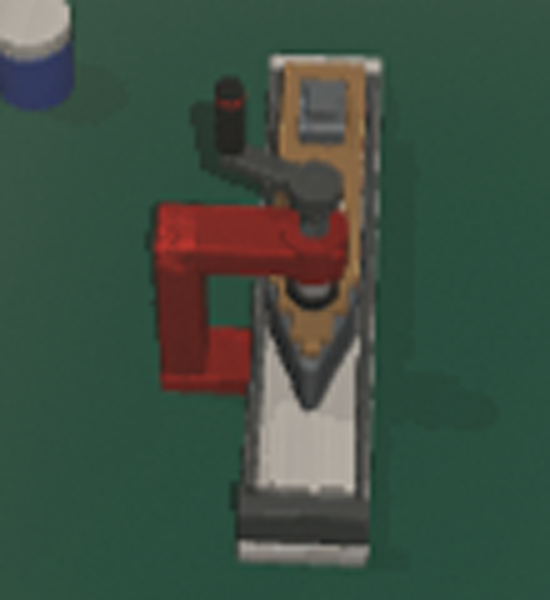

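The crops show the hub at top (300,210) and side (316,180), and the knob top at (341,98) and (230,85). The deck's stern edge is at top (655,150)–(663,237), and the bed's end corners are at (731,125) and (745,253). I'll triangulate these.

```bash
cat > h.py <<'E'
from station import env, get_image, get_calibration
import numpy as np, cv2
C={n:get_calibration(n) for n in("top","side")}
O={"top":(205,170),"side":(215,165)}
def pix(n,p): return (np.array(p,float)+.5)/5-.5+O[n]
def P(n): c=C[n]; return c["K"]@np.c_[c["R"],c["t"]]
def tri(a,b):
    X=cv2.triangulatePoints(P("top"),P("side"),pix("top",a),pix("side",b)).ravel();return X[:3]/X[3]
def ray(n,p,z):
    c=C[n];o=-c["R"].T@c["t"];d=c["R"].T@np.linalg.solve(c["K"],[*pix(n,p),1]);return o+d*(z-o[2])/d[2]
E
python3 - <<'E'
from h import *
r=lambda n,v:print(n,np.round(v,4))
r("hub",tri((300,208),(316,178)));r("knobtop",tri((341,98),(230,85)));
r("sternL",tri((655,150),(283,65)));r("sternR",tri((663,237),(365,66)))
r("bedend+x",tri((731,125),(271,57)));r("bedend-x",tri((745,253),(381,60)))
for n,p,z in[("top",(731,125),.012),("top",(745,253),.012),("side",(271,57),.012),("side",(381,60),.012),("top",(80,183),.038),("top",(90,317),.038),("side",(240,490),.038),("side",(368,488),.038),("top",(655,150),.053),("top",(663,237),.053),("side",(283,65),.053),("side",(365,66),.053),("top",(230,233),.046),("side",(310,408),.046),("top",(300,208),.127),("top",(341,98),.19)]:
    r((n,p,z),ray(n,p,z)[:2])
E
```

```text
hub [0.5596 0.0186 0.1479]
knobtop [0.6011 0.0033 0.1869]
sternL [ 0.5986 -0.1454  0.0469]
sternR [ 0.5561 -0.1486  0.0502]
bedend+x [ 0.6137 -0.1902  0.0049]
bedend-x [ 0.5519 -0.1965  0.0062]
('top', (731, 125), 0.012) [ 0.6115 -0.1887]
('top', (745, 253), 0.012) [ 0.5499 -0.1953]
('side', (271, 57), 0.012) [ 0.6134 -0.1835]
('side', (381, 60), 0.012) [ 0.5525 -0.191 ]
('top', (80, 183), 0.038) [0.5767 0.1207]
('top', (90, 317), 0.038) [0.5147 0.1146]
('side', (240, 490), 0.038) [0.5794 0.1213]
('side', (368, 488), 0.038) [0.5202 0.1108]
('top', (655, 150), 0.053) [ 0.5946 -0.1444]
('top', (663, 237), 0.053) [ 0.5546 -0.1481]
('side', (283, 65), 0.053) [ 0.5999 -0.1397]
('side', (365, 66), 0.053) [ 0.5566 -0.1459]
('top', (230, 233), 0.046) [0.554  0.0505]
('side', (310, 408), 0.046) [0.5532 0.0752]
('top', (300, 208), 0.127) [0.5602 0.0185]
('top', (341, 98), 0.19) [0.5989 0.0032]
```

```bash
python3 drive.py '.04 -.0137 0 0 0 -.12; .08 -.0274 0 0 0 -.24; .12 -.041 0 0 0 -.36; .16 -.0546 0 0 0 -.48; .2 -.0683 0 0 0 -.6' 0
cat >> h.py <<'E'
from scipy.spatial.transform import Rotation as Ro
o=np.array([.5590,.0178]);cy=np.array([-.1117,.9937]);cx=np.array([.9937,.1117])
def rel(cl,z,yaw=None):
    "tool-frame shift to clamp point cl at height z"
    s=env.state();R=Ro.from_euler('xyz',s["ee_rot"])
    w=np.array([*(o+cl[0]*cx+cl[1]*cy),z]);d=R.inv().apply(w-s["tool_pos"])
    y=s["ee_rot"][2];c=s["tool_pos"][:2]-o
    print("clamp",np.round([c@cx,c@cy,s["tool_pos"][2]],4),"yaw",round(y,3),"d",d.round(4),"rz",None if yaw is None else round(y-yaw,3),"F",s["contact_force"].round(2),"t",s["time"].round(2))
E
python3 -c "
from h import *
rel((0,-.206),.15,1.683)"
```

```text
time: 0.52
tool_pos: [0.362, -0.3746, 0.2311]
ee_rot: [-3.141, -0.0, 0.982]
contact_force: [0.7, -0.9, -0.3]
opening: 0.0258
finger_force: 0.0Traceback (most recent call last):
  File "<string>", line 3, in <module>
    rel((0,-.206),.15,1.683)
    ~~~^^^^^^^^^^^^^^^^^^^^^
  File "h.py", line 18, in rel
    print("clamp",np.round([c@cx,c@cy,s["tool_pos"][2]],4),"yaw",round(y,3),"d",d.round(4),"rz",None if yaw is None else round(y-yaw,3),"F",s["contact_force"].round(2),"t",s["time"].round(2))
                                                                                                                                                                            ^^^^^^^^^^^^^^^
AttributeError: 'float' object has no attribute 'round'
```

```bash
sed -i 's/s\["time"\].round(2)/round(s["time"],2)/' h.py; python3 -c "
from h import *
rel((0,-.206),.15,1.683)"
```

```text
clamp [-0.2396 -0.368   0.2311] yaw 0.982 d [0.2783 0.0788 0.0812] rz -0.701 F [ 0.74 -0.89 -0.25] t 0.52
```

```bash
python3 drive.py '.035 .01 0 0 0 -.1; .07 .02 0 0 0 -.2; .105 .03 0 0 0 -.3; .14 .04 0 0 0 -.4; .175 .05 0 0 0 -.5' >/dev/null; python3 drive.py '.02 .0 .01 0 0 -.1; .04 .0 .02 0 0 -.2;.06 -.005 .03 0 0 -.2' >/dev/null; python3 -c "
from h import *
rel((0,-.206),.06,1.683)"
```

```text
clamp [-0.0812 -0.2078  0.2005] yaw 1.684 d [0.0017 0.0812 0.1405] rz 0.001 F [ 0.66 -0.19  0.34] t 1.18
```

```bash
python3 drive.py '0 .03 .02 0 0 0; 0 .06 .04 0 0 0; 0 .081 .06 0 0 0; 0 .081 .1 0 0 0; 0 .081 .13 0 0 0'
python3 - <<'E'
from h import *
rel((0,-.18),.030,1.683)
im=get_image("top")[:,:,::-1][160:250,200:370];jm=get_image("side")[:,:,::-1][130:290,200:340]
a=cv2.resize(im,None,fx=4,fy=4,interpolation=2);b=cv2.resize(jm,None,fx=2.25,fy=2.25,interpolation=2)
c=np.zeros((720,680,3),np.uint8)
cv2.imwrite("pics/s1.png",cv2.resize(np.vstack([a,np.pad(b,((0,0),(0,680-b.shape[1]),(0,0)))]),None,fx=.82,fy=.82))
E
```

```text
time: 1.6
tool_pos: [0.5818, -0.1898, 0.0687]
ee_rot: [-3.141, -0.0, 1.678]
contact_force: [0.1, 0.2, -0.9]
opening: -0.0005
finger_force: 0.0
clamp [-0.0005 -0.2088  0.0687] yaw 1.678 d [0.0288 0.0004 0.0387] rz -0.005 F [ 0.06  0.16 -0.94] t 1.6
```

View pics/s1.png

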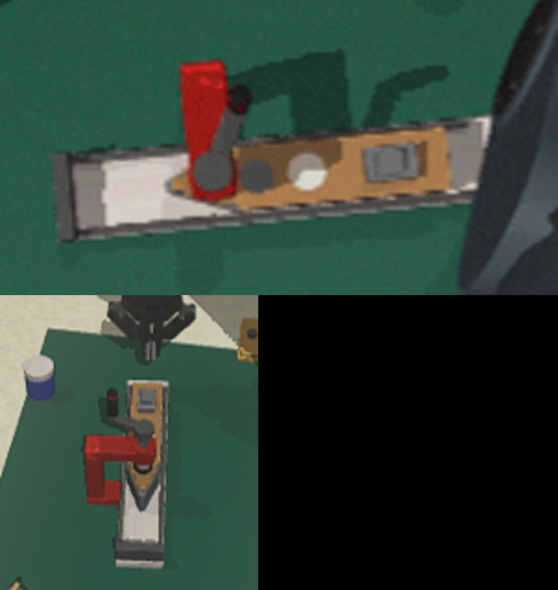

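The closed fingers at lower-view (150,350) are lined up behind the stern. The hull hasn't moved. I'll lower them and push.

```bash
python3 drive.py '0 0 .03 0 0 0;0 0 .04 0 0 0;0.01 0 .04 0 0 0;0.02 0 .04 0 0 0'|tail -4; python3 drive.py '.008 0 0 0 0 0;.014 0 0 0 0 0;.02 0 0 0 0 0;.026 0 0 0 0 0'|grep -E "tool|force"; python3 -c "
from h import *
rel((0,-.111),.03)"
```

```text
ee_rot: [3.141, 0.0, 1.676]
contact_force: [0.3, -0.2, 0.8]
opening: 0.0002
finger_force: 0.0
tool_pos: [0.5775, -0.1445, 0.0326]
contact_force: [0.6, -4.0, 2.2]
finger_force: 2.0
clamp [ 0.0002 -0.1634  0.0326] yaw 1.677 d [ 0.0524 -0.0005  0.0025] rz None F [ 0.57 -3.99  2.21] t 2.37
```

```bash
python3 drive.py '.008 0 0 0 0 0;.016 0 0 0 0 0;.024 0 0 0 0 0;.032 0 0 0 0 0;.038 0 0 0 0 0'|grep -E "tool|force"; python3 drive.py '.002 0 0 0 0 0;.004 0 0 0 0 0;.006 0 0 0 0 0'|grep -E "tool|contact"; python3 -c "
from h import *
rel((0,-.111),.03)"
```

```text
tool_pos: [0.5725, -0.1059, 0.0313]
contact_force: [0.6, -4.2, 2.9]
finger_force: 2.0
tool_pos: [0.5719, -0.1008, 0.0312]
contact_force: [-0.7, -2.9, 2.0]
clamp [-0.0004 -0.1193  0.0312] yaw 1.677 d [0.0083 0.0003 0.0012] rz None F [-0.72 -2.93  1.96] t 3.03
```

```bash
for i in 1; do python3 drive.py '.001 0 0 0 0 0;.002 0 0 0 0 0;.003 0 0 0 0 0'|grep -E "tool|contact"; python3 drive.py '.001 0 0 0 0 0;.002 0 0 0 0 0'|grep -E "tool|contact";python3 drive.py '.001 0 0 0 0 0;.002 0 0 0 0 0'|grep -E "tool|contact"; done
```

```text
tool_pos: [0.5716, -0.098, 0.0312]
contact_force: [-1.5, -2.6, 3.3]
tool_pos: [0.5714, -0.096, 0.0312]
contact_force: [0.1, -3.0, 1.7]
tool_pos: [0.5712, -0.0939, 0.0312]
contact_force: [-0.1, -3.2, 2.1]
```

```bash
python3 drive.py '.001 0 0 0 0 0;.0015 0 0 0 0 0'|grep -E "tool|contact"; python3 drive.py '.001 0 0 0 0 0;.0015 0 0 0 0 0'|grep -E "tool|contact"; python3 drive.py '.0005 0 0 0 0 0;.001 0 0 0 0 0'|grep -E "tool|contact"
```

```text
tool_pos: [0.571, -0.0923, 0.0312]
contact_force: [0.7, -2.0, 0.5]
tool_pos: [0.5708, -0.0908, 0.0312]
contact_force: [0.8, -2.7, 1.0]
tool_pos: [0.5709, -0.0902, 0.0313]
contact_force: [0.8, -7.2, -1.5]
```

```bash
python3 drive.py '.0005 0 0 0 0 0;.001 0 0 0 0 0;.001 0 0 0 0 0'|grep -E "tool|contact";python3 drive.py '.0005 0 0 0 0 0;.001 0 0 0 0 0;.001 0 0 0 0 0'|grep -E "tool|contact"; python3 -c "
from h import *
rel((0,-.16),.031)"
```

```text
tool_pos: [0.5712, -0.0901, 0.0315]
contact_force: [1.8, -10.5, -1.1]
tool_pos: [0.5716, -0.0899, 0.0317]
contact_force: [2.3, -16.1, -0.6]
clamp [ 0.0004 -0.1085  0.0317] yaw 1.677 d [-0.0515 -0.0002  0.0009] rz None F [  2.29 -16.12  -0.6 ] t 4.62
```

```bash
python3 drive.py '-.02 0 0 0 0 0;-.03 0 -.02 0 0 0;-.03 0 -.06 0 0 0;-.03 0 -.1 0 0 0;-.03 0 -.14 0 0 0'|grep -E "tool|contact"; python3 drive.py '0 0 -.03 0 0 -.11;0 0 -.05 0 0 -.22;0 0 -.05 0 0 -.33;0 0 -.05 0 0 -.44;0 0 -.05 0 0 -.55' |grep -E "ee|tool"
python3 - <<'E'
from h import *
rel((.0537,.0064),.158,2.78)
im=get_image("top")[:,:,::-1][160:250,200:370];jm=get_image("side")[:,:,::-1][130:290,200:340]
cv2.imwrite("pics/s2.png",cv2.resize(jm,None,fx=4,fy=3.7,interpolation=2))
E
```

```text
tool_pos: [0.5732, -0.1176, 0.1726]
contact_force: [1.1, -0.6, -0.5]
tool_pos: [0.5736, -0.1174, 0.2215]
ee_rot: [3.141, -0.0, 2.232]
clamp [-0.0006 -0.136   0.2215] yaw 2.232 d [0.0931 0.1206 0.0636] rz -0.548 F [-0.52 -0.36 -0.43] t 5.45
```

View pics/s2.png

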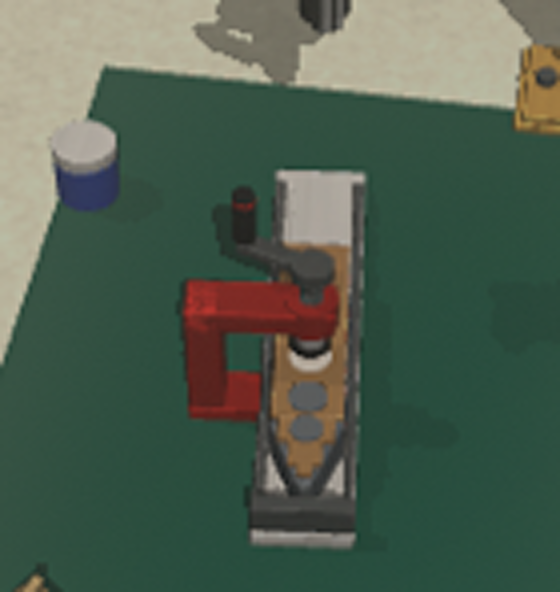

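The bow is against the stop at (305,490), and the white spot is under the pad at (310,355). Next I'll go behind the knob.

```bash
python3 drive.py '.023 .03 0 0 0 -.11;.046 .06 0 0 0 -.22;.07 .09 0 0 0 -.33;.093 .1206 0 0 0 -.44;.093 .1206 0 0 0 -.548'>/dev/null
python3 - <<'E'
from h import *
rel((.0537,.0064),.158,2.78)
E
```

```text
clamp [0.0559 0.0112 0.221 ] yaw 2.78 d [-0.0003 -0.0054  0.063 ] rz -0.0 F [ 0.34 -0.85 -0.52] t 5.97
```

```bash
python3 drive.py '0 0 .03 0 0 0;0 0 .055 0 0 0;0 0 .063 0 0 0;0 0 .063 0 0 0'|grep -E "tool|contact"; python3 drive.py '0 -.002 0 0 0 0;0 -.004 0 0 0 0;0 -.006 0 0 0 0'|grep -E "tool|contact"
python3 - <<'E'
from h import *
rel((.0537,.0064),.158,2.78)
E
```

```text
tool_pos: [0.6114, 0.0296, 0.1562]
contact_force: [0.4, 0.0, 0.2]
tool_pos: [0.6111, 0.0235, 0.1598]
contact_force: [-0.3, -0.0, -0.5]
clamp [ 0.0524 -0.0002  0.1598] yaw 2.774 d [0.0019 0.0064 0.0018] rz -0.006 F [-0.28 -0.   -0.5 ] t 6.55
```

```bash
cat >> h.py <<'E'
def crank():
    s=env.state();R=Ro.from_euler('xyz',s["ee_rot"]).as_matrix();p=s["tool_pos"]
    k=p[:2]-.0215*R[:2,1]-o;kx,ky=k@cx,k@cy;q=np.arctan2(-ky,kx)%(2*np.pi)
    psi=(s["ee_rot"][2]-.112-np.pi);f=s["contact_force"];u=k/np.hypot(*k);t=np.array([u[1],-u[0]])
    print("q %.3f r %.4f yawlag %.3f z %.4f zwant %.4f Fpush %.2f Frad %.2f Fz %.2f t %.2f"%(q,np.hypot(*k),(psi+q+np.pi)%(2*np.pi)-np.pi,p[2],.169-.0051*q-.0085,-f[:2]@t,f[:2]@u,f[2],s["time"]))
E
python3 drive.py '.001 -.001 .001 0 0 0;.002 -.002 .002 0 0 0;.002 -.002 .002 0 0 0'>/dev/null; python3 -c "
from h import *
crank()"; python3 drive.py '-.0019 -.0046 .0005 0 0 .1; -.0034 -.0094 .001 0 0 .2; -.0043 -.0143 .0015 0 0 .3'>/dev/null; python3 -c "
from h import *
crank()"
```

```text
q 0.452 r 0.0448 yawlag -0.027 z 0.1576 zwant 0.1582 Fpush 4.16 Frad 2.26 Fz 2.78 t 6.80
q 0.754 r 0.0443 yawlag -0.030 z 0.1561 zwant 0.1567 Fpush 6.15 Frad 0.41 Fz 3.06 t 7.05
```

```bash
for i in 1; do python3 drive.py '-.0019 -.0046 .0005 0 0 .1; -.0034 -.0094 .001 0 0 .2; -.0043 -.0143 .0015 0 0 .3'>/dev/null; python3 -c "
from h import *
crank()"; python3 drive.py '-.0019 -.0046 .0005 0 0 .1; -.0034 -.0094 .001 0 0 .2; -.0043 -.0143 .0015 0 0 .3'>/dev/null; python3 -c "
from h import *
crank()";python3 drive.py '-.0019 -.0046 .0005 0 0 .1; -.0034 -.0094 .001 0 0 .2'>/dev/null; python3 -c "
from h import *
crank()"; done
```

```text
q 1.064 r 0.0440 yawlag -0.020 z 0.1545 zwant 0.1551 Fpush 5.11 Frad -3.24 Fz 3.61 t 7.30
q 1.372 r 0.0438 yawlag -0.012 z 0.1530 zwant 0.1535 Fpush 5.15 Frad -2.17 Fz 2.51 t 7.55
q 1.576 r 0.0438 yawlag -0.008 z 0.1520 zwant 0.1525 Fpush 5.40 Frad -3.98 Fz 1.69 t 7.72
```

```bash
cat >> h.py <<'E'
def eq():
    s=env.state();R=Ro.from_euler('xyz',s["ee_rot"]).as_matrix();p=s["tool_pos"]
    k=p[:2]-.0215*R[:2,1]-o;r=np.hypot(*k);u=k/r;t=np.array([u[1],-u[0]]);c=k-.007*t;f=-s["contact_force"][:2]
    print("Feq %.2f"%(-(c[0]*f[1]-c[1]*f[0])/.045),end=" ");crank()
E
D="python3 drive.py"; E="import h;h.eq()"
$D '-.0019 -.0046 .0005 0 0 .1; -.0034 -.0094 .001 0 0 .2'>/dev/null; python3 -c "$E"
$D '-.0019 -.0046 .0005 0 0 .1; -.0034 -.0094 .001 0 0 .2'>/dev/null; python3 -c "$E"
$D '-.0019 -.0046 .0005 0 0 .1; -.0034 -.0094 .001 0 0 .2'>/dev/null; python3 -c "$E"
$D '-.0019 -.0046 .0005 0 0 .1; -.0034 -.0094 .001 0 0 .2'>/dev/null; python3 -c "$E"
```

```text
Feq 6.23 q 1.779 r 0.0440 yawlag -0.005 z 0.1510 zwant 0.1514 Fpush 5.86 Frad -3.22 Fz 1.12 t 7.88
Feq 6.77 q 1.982 r 0.0441 yawlag -0.002 z 0.1499 zwant 0.1504 Fpush 6.31 Frad -3.76 Fz 1.20 t 8.05
Feq 5.65 q 2.182 r 0.0442 yawlag -0.002 z 0.1489 zwant 0.1494 Fpush 5.16 Frad -3.73 Fz -1.07 t 8.22
Feq 5.10 q 2.383 r 0.0444 yawlag -0.002 z 0.1480 zwant 0.1483 Fpush 4.57 Frad -3.77 Fz -0.24 t 8.38
```

```bash
D="python3 drive.py"; E="import h;h.eq()"
$D '-.0019 -.0046 .0005 0 0 .1'>/dev/null; python3 -c "$E"
$D '-.0019 -.0046 .0005 0 0 .1'>/dev/null; python3 -c "$E"
$D '-.0019 -.0046 .0005 0 0 .1'>/dev/null; python3 -c "$E"
$D '-.0019 -.0046 .0005 0 0 .1'>/dev/null; python3 -c "$E"
$D '-.0019 -.0046 .0005 0 0 .1'>/dev/null; python3 -c "$E"
```

```text
Feq 5.20 q 2.483 r 0.0445 yawlag -0.002 z 0.1475 zwant 0.1478 Fpush 4.81 Frad -2.87 Fz 0.41 t 8.47
Feq 5.76 q 2.583 r 0.0446 yawlag -0.002 z 0.1470 zwant 0.1473 Fpush 5.30 Frad -3.27 Fz 0.85 t 8.55
Feq 5.38 q 2.683 r 0.0447 yawlag -0.002 z 0.1465 zwant 0.1468 Fpush 5.13 Frad -1.83 Fz 1.28 t 8.63
Feq 5.62 q 2.783 r 0.0448 yawlag -0.002 z 0.1459 zwant 0.1463 Fpush 5.27 Frad -2.34 Fz 1.29 t 8.72
Feq 5.93 q 2.883 r 0.0450 yawlag -0.001 z 0.1454 zwant 0.1458 Fpush 5.86 Frad -0.45 Fz 2.28 t 8.80
```

```bash
D="python3 drive.py"; E="import h;h.eq()"
$D '-.0019 -.0046 .0005 0 0 .1'>/dev/null; python3 -c "$E"
$D '-.0019 -.0046 .0005 0 0 .1'>/dev/null; python3 -c "$E"
$D '-.0019 -.0046 .0005 0 0 .1'>/dev/null; python3 -c "$E"
$D '-.0019 -.0046 .0005 0 0 .1'>/dev/null; python3 -c "$E"
```

```text
Feq 6.20 q 2.983 r 0.0451 yawlag -0.001 z 0.1449 zwant 0.1453 Fpush 6.19 Frad 0.01 Fz 3.64 t 8.88
Feq 6.46 q 3.082 r 0.0453 yawlag -0.002 z 0.1444 zwant 0.1448 Fpush 6.47 Frad 0.36 Fz 5.09 t 8.97
Feq 5.91 q 3.181 r 0.0455 yawlag -0.003 z 0.1438 zwant 0.1443 Fpush 6.08 Frad 1.46 Fz 5.52 t 9.05
Feq 5.79 q 3.281 r 0.0457 yawlag -0.003 z 0.1433 zwant 0.1438 Fpush 5.88 Frad 1.14 Fz 5.09 t 9.13
```

```bash
D="python3 drive.py"; E="import h;h.eq()"
$D '-.0014 -.0046 .0005 0 0 .1'>/dev/null; python3 -c "$E"
$D '-.0016 -.0046 .0005 0 0 .1'>/dev/null; python3 -c "$E"
$D '-.0016 -.0046 .0005 0 0 .1'>/dev/null; python3 -c "$E"
```

```text
Feq 5.87 q 3.380 r 0.0456 yawlag -0.005 z 0.1426 zwant 0.1433 Fpush 6.34 Frad 3.53 Fz 4.14 t 9.22
Feq 6.25 q 3.479 r 0.0456 yawlag -0.005 z 0.1419 zwant 0.1428 Fpush 6.76 Frad 3.86 Fz 3.81 t 9.30
Feq 6.86 q 3.577 r 0.0456 yawlag -0.007 z 0.1413 zwant 0.1423 Fpush 7.39 Frad 4.04 Fz 4.24 t 9.38
```

```bash
D="python3 drive.py"; E="import h;h.eq()"
$D '-.0016 -.0046 .0002 0 0 .1'>/dev/null; python3 -c "$E"
$D '-.0016 -.0046 .0002 0 0 .1'>/dev/null; python3 -c "$E"
```

```text
Feq 7.03 q 3.675 r 0.0457 yawlag -0.009 z 0.1408 zwant 0.1418 Fpush 7.71 Frad 5.17 Fz 3.00 t 9.47
Feq 8.75 q 3.769 r 0.0459 yawlag -0.015 z 0.1404 zwant 0.1413 Fpush 9.52 Frad 6.10 Fz 2.14 t 9.55
```

```bash
D="python3 drive.py"; E="import h;h.eq()"
$D '-.0004 -.0023 .0002 0 0 .05'>/dev/null; python3 -c "$E"
$D '-.0004 -.0023 .0002 0 0 .05'>/dev/null; python3 -c "$E"
```

```text
Feq 9.16 q 3.820 r 0.0456 yawlag -0.014 z 0.1400 zwant 0.1410 Fpush 10.03 Frad 6.52 Fz 3.77 t 9.63
Feq 9.27 q 3.865 r 0.0452 yawlag -0.016 z 0.1397 zwant 0.1408 Fpush 10.51 Frad 8.24 Fz 4.03 t 9.72
```

```bash
python3 drive.py '0 .008 0 0 0 0;0 .016 0 0 0 0;0 .016 0 0 0 0;0 .016 0 0 0 0'|grep -E "tool|contact"; python3 drive.py '0 0 -.03 0 0 0;0 0 -.07 0 0 0;0 0 -.1 0 0 0;0 .04 -.1 0 0 0;0 .08 -.1 0 0 0'|grep -E "tool|contact"
python3 - <<'E'
from h import *
b=cv2.resize(get_image("side")[:,:,::-1][130:290,200:340],None,fx=2.8,fy=2.8,interpolation=2);a=cv2.resize(get_image("top")[:,:,::-1][170:245,205:365],(400,188))
cv2.imwrite("pics/s3.png",np.hstack([b,np.pad(a,((0,448-188),(0,0),(0,0)))]))
E
```

```text
tool_pos: [0.5025, 0.0132, 0.1404]
contact_force: [0.5, 0.2, -0.3]
tool_pos: [0.4564, -0.0513, 0.2418]
contact_force: [0.6, 0.1, -0.6]
```

View pics/s3.png

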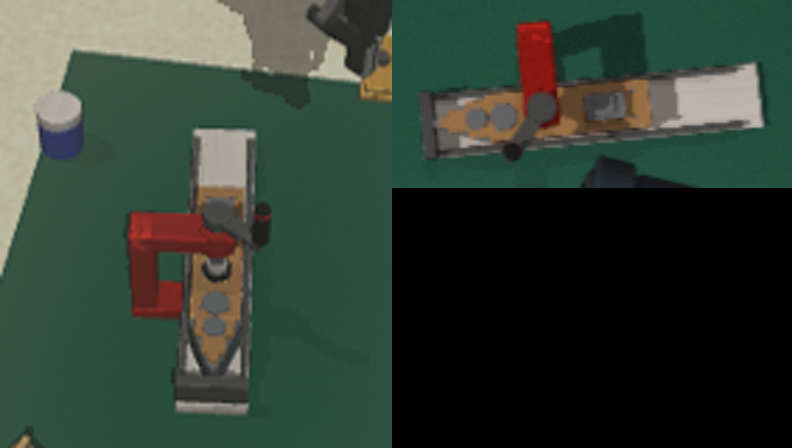

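The pad is on the deck at (215,268), the bow is at the stop at (213,372), and the robot is clear. I'm handing the job in.

```bash
python3 -c "
from station import env, get_image, get_calibration
print(env.sign_off())"
```

```text
the job is handed in; nothing more can be done
None
```

The job is handed in, but `sign_off()` returned no verdict: the hull's bow is against the end stop, and the pad holds the deck with an estimated 30–40 N (snug is 10–55 N), judged from the push at the knob.

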